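# Latch the dish shaker and set its selector to three dots

## Task

Get the white dish shaker ready to run: first swing its raised steel retaining bar over the petri dish and down until it rests fully in its catch, then turn the selector knob until its pointer clicks into the three-dot position. Leave the dish in its tray and the glassware and bottle around the shaker where they stand.

Things in the scene. Friction and masses are not known exactly. Their poses are not given: they have to be found in the camera images.
- mixer: Benchtop dish shaker, fixed to the table: white housing 180 (x) x 220 (y) mm, top face at z = 62 mm. Origin at the centre of its underside, on the table; x points from its front (robot's side) to its back, y to its left, z up; it stands at some yaw. Left half: aluminium tray with petri dish and, over it, the retaining bar. Right half: black dial panel with the selector knob.
- latch (a joint): Retaining bar's hinge, rad: 0 = closed, the bar level with its free end towards the shaker's front, lying in the catch; pi/2 = upright; range 0 to 2.0, starts raised at 1.3 to 1.85. The hinge is stiff: the bar stays at any angle where it is left (0.3 to 1.5 N at the crossbar moves it).
- latch_hinge (a point): Fixed point on the bar's hinge axis (which runs along the shaker's y), at [68, 55, 94] mm in the shaker's frame; axes as the shaker's.
- latch_tip (a point): Centre of the black crossbar (cylinder, 14 mm diameter, 40 mm long, along the shaker's y) at the free end of the bar, 150 mm from the hinge axis. The steel bar is 12 mm wide, 8 mm thick. Closed, this point is at [-82, 55, 94] mm in the shaker's frame, 16 mm in front of the catch. Its axes turn with the bar; closed they are the shaker's.
- latch_catch (a point): The catch, fixed, in which the bar comes to lie: two upright steel cheeks on the tray's front edge, 18 mm apart, 30 mm over all, 14 mm deep, tops at z = 98 mm, level with the closed bar's top. The point lies between them on the closed bar's axis, at [-66, 55, 94] mm in the shaker's frame.
- dial (a joint): Knob angle, rad, grows clockwise seen from above. Detents 0.698 apart pull the knob in (up to 0.08 N m): 0 = white square (off), 0.698 = one dot, 1.396 = two dots, 2.094 = three dots, 2.793 = four dots; end stops just beyond. The white dots lie in radial rows on the black panel, 37 to 65 mm from the knob's axis, on its far side. Starts at one or two dots.
- dial_grip (a point): On the knob's vertical axis at the height to grip, z = 104 mm, at [-15, -45] mm in the shaker's frame. Aluminium knob: skirt 66 mm wide, up to z = 73 mm, on it a grip bar 58 mm long, 16 mm thick, top at z = 112 mm. It turns along: x runs along the bar to its pointer end (black line), z up; at joint 0 x lies 80 deg left (anticlockwise) of the shaker's x, at three dots 40 deg right.
- petri_1: Petri dish, 88 mm diameter, 16 mm high, loose in the shaker's tray between four short pins; origin at the centre of its underside, at about [0, 55, 68] mm in the shaker's frame. The closed bar passes 6 mm over it.
- flask_1: Conical glass flask, 61 mm diameter, 105 mm high, at the far left, near the bottle; origin under its centre.
- beaker_k: Glass beaker, 72 mm diameter, 88 mm high, on the table to the left of the shaker; origin under its centre.
- aqua_bottle: Tall pale bottle, 68 mm diameter, 197 mm high, beyond the pipette stand, to the left; origin under its centre.
Not all that is in view belongs to the job. Leave any turquoise look-alike of the petri_1 alone.

How it is judged:
By the outcome, as a careful person would: the job done as asked, in the order asked, and still so for the second after the job is handed in, with the robot touching nothing.
It also fails if it takes over 64 s, if anything falls off the work surface, if the arm or the gripper's body presses on something with over 40 N, if the wrist force passes 120 N, or if a joint passes its speed limit or range.

## Robot

A 6-joint arm with a two-finger parallel gripper is mounted at the origin on the work surface; the furniture and walls round the work are solid. World frame = base frame: x ahead of the robot, y to its left, z up, the work surface at z = 0. Lengths are in m, angles in rad, forces in N, time in s.
With the tool pointing down it reaches from about 0.35 to 0.875 m from the base axis. Payload 4.2 kg.
Tool frame: the origin (TCP) lies midway between the tips of the shut fingers; the grasp point (between the pads) lies 19 mm behind it; z points along the fingers, y is the line along which they close (so a half turn about z gives the same grasp; the last joint's range is limited). The gripper opens to 87 mm and grips with 3 to 60 N. Pads are 19 mm wide; open, the fingers measure 117 mm over their backs; the gripper's body (75 mm by 190 mm) begins 51 mm behind the grasp point.
Start: joints at [1.588, 0.385, 0.008, 0, -1.194, -0.259], TCP at [0.15, 0.607, 0.223] pointing down, gripper open.
Joint ranges: [-3.14, 3.14], [-1.21, 2.06], [-1.07, 1.41], [-3.16, 2.05], [-2.99, -0.16], [-3.1, 3.1]. Speed limits (rad/s): [2.79, 2.79, 3.14, 3.14, 3.14, 3.14].

## Interface

Orientations are given as a unit quaternion [w, x, y, z].
In Python, from cell import robot gives the robot as it stands. The module is installed in compiled form; this text tells all that it offers.
- The arm moves only by the tool send_rows, never from a script. Its argument "plan" is a list of rows, each a list of 5 numbers: the shift along the tool's x, y, z in mm, then the turn about the tool's z in degrees, then the opening, from 0 (shut) to 1 (fully open). In form: [[x, y, z, turn, jaw], ...]. A call has 1 to 8 rows; each row shifts and turns the commanded pose from where the row before left it, along the tool's axes as they then stand; what a row does not reach is not made up. A row lasts 1/8 s, in which the tool goes at most 62.5 mm and 10.7 degrees, less where a joint would pass 70% of its speed; a pose out of reach is approached as far as the arm can. A call with a gripper value outside its range is refused whole. The fingers move at their own pace and stop on an object; "newtons" is the grip in N (left out, the last holds). Time passes only in rows, so rows that do not move let the fingers close. It gives the time, the measured TCP pose, the force, the opening and the grip force at its end, in the units of the state.
- robot.get_state(): the state, without advancing time (a new reading comes with each control period).
- robot.capture(name): name is "side" or "top"; returns a dict with "img" (400x640x3 uint8, red, green, blue), "intrinsics" (3x3 intrinsics, pixels), "position" and "attitude" of the camera in the world. Camera axes: x right, y down, z forward; pixel columns grow to the right and rows downward; lengths in m; the calibration is good to about 2 mm. A picture is of the moment at which its call begins. There is no depth.
- robot.sign_off(): hands the job in; it is judged then, once.
The state is a dict: "time_s": time; "joint_pos": joint angles; "joint_vel": joint speeds; "joint_efforts": joint torques, N m; "tool_pos": TCP position; "tcp_rot": TCP orientation; "contact_force": force on the tool from outside, world axes, zero at the start; "moment": the same for the moment, N m; "opening": finger opening in m; "grip_force": force on a finger pad.
Only numpy, scipy, OpenCV 4.12 (cv2) and the standard library are available. Lean on these libraries where they do the work, as an engineer would, in place of code of your own. Each camera call takes 0.05 s, during which the arm holds its last target. There are 200 camera calls.

## Working session

There is one attempt and no reset: what is moved stays moved. The work goes in short steps, Python scripts to look and compute and a tool call to move; the robot and the scene stay as the last step left them, time stands still between calls to the robot, and variables do not carry over. Pictures are saved under pics/ and viewed, at most 10 in all, crops included, and the job is handed in when it is done.

Besides the shell and the picture viewer there is one more tool, called after "Call:" by a JSON object that holds its "method" and its "body", one argument or row to a line. send_rows: Moves the arm, as the interface text tells. Its arguments: {"type":"object","properties":{"plan":{"type":"array"},"newtons":{"type":"number"}},"required":["plan"]}

```bash
mkdir -p pics; python3 - <<'E'
from cell import robot
import cv2,numpy as np
s=robot.get_state();print(s['time_s'],s['tool_pos'],s['tcp_rot'])
for n in('side','top'):
    c=robot.capture(n);cv2.imwrite(f'pics/{n}0.png',c['img'][...,::-1])
    print(n,np.round(c['intrinsics'],1).tolist(),np.round(c['position'],4),np.round(c['attitude'],4).tolist())
E
```

```text
0.0 [0.1494812  0.6062462  0.22146567] [ 1.07718132e-03  9.92688922e-01 -1.20696042e-01 -9.19401457e-05]
side [[514.5, 0.0, 322.8], [0.0, 514.5, 204.4], [0.0, 0.0, 1.0]] [-0.11   -0.9538  0.6494] [-0.5057, 0.8213, -0.223, 0.1414]
top [[488.1, 0.0, 318.4], [0.0, 488.1, 199.6], [0.0, 0.0, 1.0]] [0.2061 0.0039 1.4948] [0.0642, -0.696, 0.7115, -0.0725]
```

View pics/side0.png

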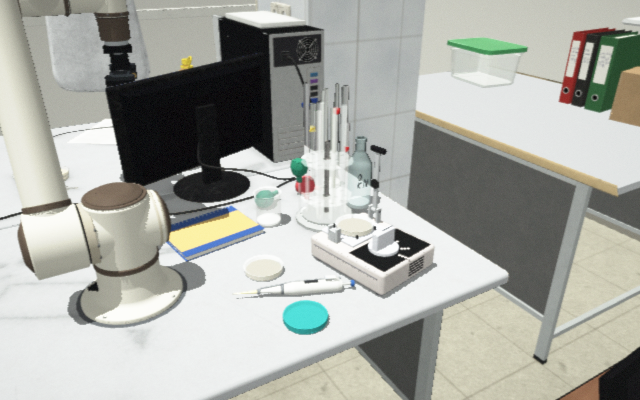

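View pics/top0.png

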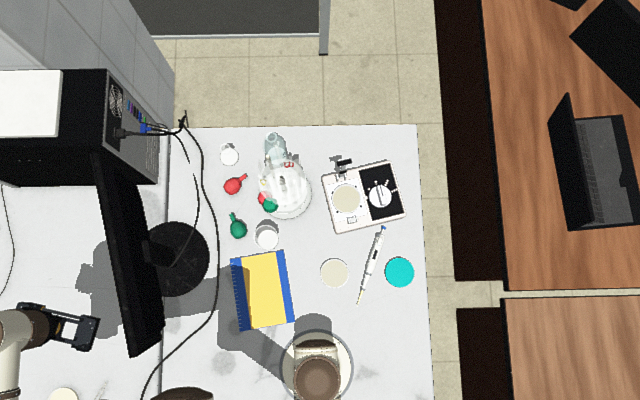

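The side view shows the shaker at about (373,250), its raised bar at (375,180) with the crossbar at (378,150), and the knob at (382,240). In the top view the shaker is at (362,196), the knob at (380,196), the dish at (346,198) and the crossbar at about (342,160). Objects that could be mistaken for the target dish are the loose dish at top (334,272) and the turquoise one at (399,272). I choose the dish in the shaker tray.

```bash
python3 - <<'E'
import cv2,numpy as np
a=cv2.imread('pics/side0.png')[135:295,300:445];b=cv2.imread('pics/top0.png')[145:240,310:415]
a=cv2.resize(a,None,fx=2.7,fy=3.7*2.7/3.7,interpolation=cv2.INTER_CUBIC);b=cv2.resize(b,None,fx=3.9,fy=3.9,interpolation=cv2.INTER_CUBIC)
h=max(a.shape[0],b.shape[0]);p=lambda i:cv2.copyMakeBorder(i,0,h-i.shape[0],0,0,0)
cv2.imwrite('pics/crop0.png',np.hstack([p(a),p(b)]));print(a.shape,b.shape)
E
```

```text
(432, 392, 3) (370, 410, 3)
```

View pics/crop0.png

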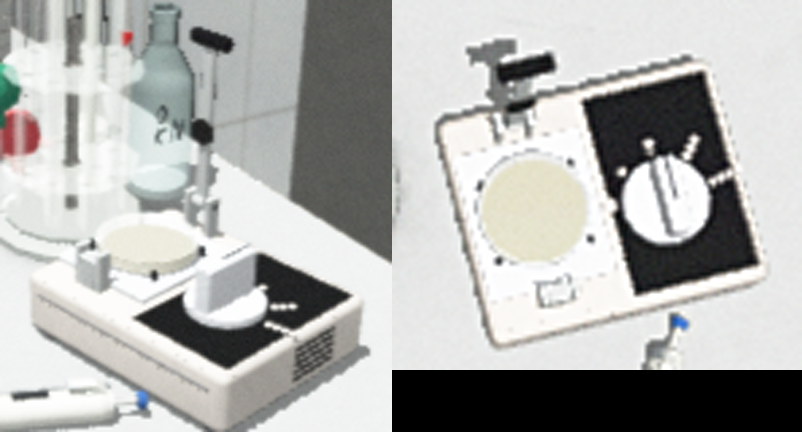

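The crop shows the housing's top corners, the knob bar lying along the shaker's x with its pointer at the two-dot row, and the bar raised near upright. Next I fit the pose and triangulate the obstacles.

```bash
cat > h.py <<'E'
import numpy as np
from scipy.spatial.transform import Rotation as R
from scipy.optimize import least_squares
C={'side':([514.5,322.8,204.4],[-0.11,-0.9538,0.6494],[-0.5057,0.8213,-0.223,0.1414]),
   'top':([488.1,318.4,199.6],[0.2061,0.0039,1.4948],[0.0642,-0.696,0.7115,-0.0725])}
def proj(c,p):
    k,t,q=C[c];v=R.from_quat(q,scalar_first=True).inv().apply(np.asarray(p)-t)
    return np.array([k[1]+k[0]*v[0]/v[2],k[2]+k[0]*v[1]/v[2]])
def tri(s,t): return least_squares(lambda p:np.r_[proj('side',p)-s,proj('top',p)-t],[.4,0,.2])
def world(pose,m): # shaker mm -> world m
    x,y,a=pose;m=np.asarray(m)/1000
    return np.array([x+m[0]*np.cos(a)-m[1]*np.sin(a),y+m[0]*np.sin(a)+m[1]*np.cos(a),m[2]])
def tip(th,r=150,n=0): # n: offset along the bar's upper normal
    return [68-r*np.cos(th)+n*np.sin(th),55,94+r*np.sin(th)+n*np.cos(th)]
E
python3 - <<'E'
from h import *
T=lambda X,Y:np.array([310+(X-392)/3.9,145+Y/3.9])
S=lambda X,Y:np.array([300+X/2.7,135+Y/2.7])
obs=[('top',[-90,110,62],T(492,346)),('top',[90,110,62],T(440,118)),('top',[90,-110,62],T(706,58)),('top',[-90,-110,62],T(766,272)),
('side',[-90,110,62],S(35,272)),('side',[-90,-110,62],S(213,375)),('side',[90,-110,62],S(360,295)),
('top',[0,55,84],T(535,207)),('side',[0,55,84],S(149,247)),('top',[-15,-45,73],T(667,199))]
def f(p):
    r=[proj(c,world(p[:3],m))-u for c,m,u in obs]
    r+=[proj('top',world(p[:3],tip(p[3])))-T(525,66),proj('side',world(p[:3],tip(p[3])))-S(212,40)]
    return np.ravel(r)
r=least_squares(f,[.6,-.1,.2,1.5]);p=r.x
print('pose',p,np.degrees(p[2:]));print(r.fun.reshape(-1,2).round(1).tolist())
for n,m in(('hinge',[68,55,94]),('tip',tip(p[3])),('grip',[-15,-45,104]),('catch',[-66,55,94])):print(n,world(p[:3],m).round(4),proj('top',world(p[:3],m)).round(1))
for n,s,t in(('blob',S(203,132),T(518,104)),('mon far',(268,55),(97,153)),('mon near',(110,92),(130,357))):
    q=tri(s,t);print(n,q.x.round(3),q.cost.round(1))
print('stand base',tri((325,222),(290,195)).x)
print('tubes', [tri((338,85),u).x.round(3).tolist()+[tri((338,85),u).cost] for u in((283,185),(290,165),(275,175))])
E
```

```text
pose [ 0.49573938 -0.15300794  0.2035983   1.57441951] [11.66532338 90.20759309]
[[-0.5, -0.7], [-0.9, -0.0], [1.3, -0.2], [1.2, 1.8], [-3.8, -1.5], [2.4, 1.5], [2.6, 0.1], [-0.1, 0.2], [-0.8, -4.7], [-0.3, 0.5], [0.4, -0.1], [-0.1, -0.5]]
hinge [ 0.5512 -0.0854  0.094 ] [341.4 175.7]
tip [ 0.5517 -0.0853  0.244 ] [344.5 161.9]
grip [ 0.4901 -0.2001  0.104 ] [381.6 194.4]
catch [ 0.42   -0.1125  0.094 ] [352.2 219.4]
blob [ 0.548 -0.085  0.16 ] 0.2
mon far [0.561 0.521 0.35 ] 5.0
mon near [0.081 0.429 0.317] 4.4
stand base [ 0.51295651  0.07318119 -0.00509359]
tubes [[0.496, 0.057, 0.359, np.float64(183.59501091398155)], [0.52, 0.051, 0.362, np.float64(8.020567505459907)], [0.517, 0.079, 0.353, np.float64(116.77822232661202)]]
```

```bash
python3 - <<'E'
import cv2,numpy as np
a=cv2.imread('pics/side0.png')[70:240,270:410];b=cv2.imread('pics/top0.png')[115:230,245:375]
a=cv2.resize(a,None,fx=2.7,fy=2.7,interpolation=cv2.INTER_CUBIC);b=cv2.resize(b,None,fx=3.2,fy=3.2,interpolation=cv2.INTER_CUBIC)
h=max(a.shape[0],b.shape[0]);p=lambda i:cv2.copyMakeBorder(i,0,h-i.shape[0],0,0,0)
cv2.imwrite('pics/crop1.png',np.hstack([p(a),p(b)]));print(a.shape,b.shape)
E
```

```text
(459, 378, 3) (368, 416, 3)
```

View pics/crop1.png

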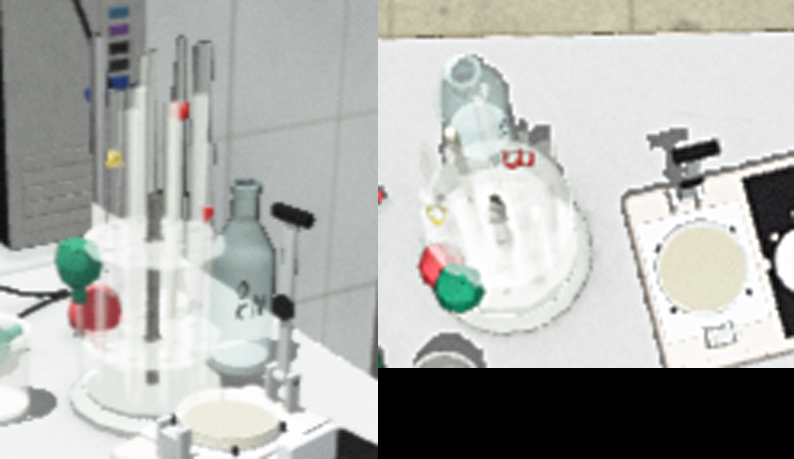

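The stand's tubes reach z≈0.36 at (0.52, 0.06), about 150 mm left of the crossbar. That rules out gripping the crossbar with the body lying along y, so I'll push the bar with shut fingers. First I check the fit with an overlay.

```bash
cat >> h.py <<'E'
POSE=[ 0.49573938,-0.15300794,0.2035983]
E
python3 - <<'E'
from h import *
import cv2
out=[]
for n,(y0,y1,x0,x1),k in(('side',(135,295,300,445),2.75),('top',(145,240,310,415),3.7)):
    im=cv2.resize(cv2.imread(f'pics/{n}0.png')[y0:y1,x0:x1],None,fx=k,fy=k,interpolation=cv2.INTER_CUBIC)
    def pl(pts,col,closed=True):
        u=np.array([(proj(n,world(POSE,m))-[x0,y0]+.5)*k for m in pts]);cv2.polylines(im,[np.int32(u.round())],closed,col,1)
    for z,c in((62,(0,0,255)),(0,(0,160,255))): pl([[-90,110,z],[90,110,z],[90,-110,z],[-90,-110,z]],c)
    a=np.linspace(0,6.28,40)
    pl([[44*np.cos(t),55+44*np.sin(t),84] for t in a],(0,180,0));pl([[-15+33*np.cos(t),-45+33*np.sin(t),73] for t in a],(255,0,0))
    pl([[-15+s*29,-45+w*8,112] for s,w in((1,1),(1,-1),(-1,-1),(-1,1))],(255,0,255))
    pl([tip(1.574,0),tip(1.574)],(255,255,0),False)
    pl([[-59-14*(i in(1,2)),55+15*(1 if i<2 else -1),98] for i in range(4)],(0,120,255))
    out.append(im)
h=max(i.shape[0] for i in out)
cv2.imwrite('pics/ov.png',np.hstack([cv2.copyMakeBorder(i,0,h-i.shape[0],0,0,0) for i in out]))
E
```

```text
(no output)
```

View pics/ov.png

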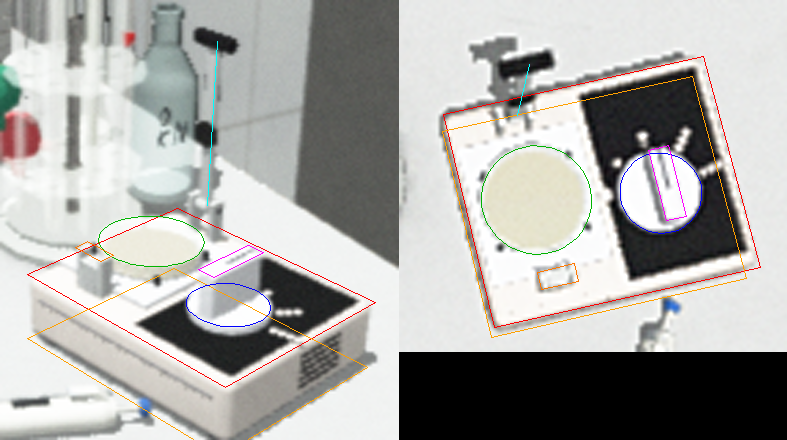

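The overlay agrees with the image to about 2 mm: the dish, knob bar, catch and bar all line up, and the bar stands at about 90°. Now I work out the transit over the monitor and past the tower.

```bash
cat >> h.py <<'E'
def st():
    from cell import robot
    return robot.get_state()
def goto(s,p,yaw=None): # world target -> tool-frame mm, with turn (deg) of tool x to world yaw (rad)
    r=R.from_quat(s['tcp_rot'],scalar_first=True);d=r.inv().apply(np.asarray(p)-s['tool_pos'])*1000
    X=r.apply([1,0,0]);cur=np.degrees(np.arctan2(X[1],X[0]))
    t=None if yaw is None else -((np.degrees(yaw)-cur+180)%360-180)
    return d.round(1),cur.round(2),t
def shk(p): # world -> shaker mm
    d=np.asarray(p)[:2]-POSE[:2];a=POSE[2]
    return np.array([d[0]*np.cos(a)+d[1]*np.sin(a),-d[0]*np.sin(a)+d[1]*np.cos(a),p[2]])*1000
E
python3 - <<'E'
from h import *
for n,s,t in(('tower near',(272,38),(108,185)),('tower far',(323,28),(108,70))):
    q=tri(s,t);print(n,q.x.round(3),q.cost.round(1))
s=st();p=world(POSE,[100,55,209])
print(p,goto(s,[p[0],p[1],.44],POSE[2]+np.pi/2),goto(s,p,POSE[2]-np.pi/2),s['joint_pos'])
E
```

```text
tower near [0.496 0.456 0.407] 291.2
tower far [0.737 0.476 0.424] 0.1
[ 0.58255321 -0.07892448  0.209     ] (array([ 584.6,  561.9, -217.2]), np.float64(-13.87), np.float64(-115.53058298820093)) (array([584.6, 561.4,  13.8]), np.float64(-13.87), np.float64(64.46941701179905)) [ 1.58757794e+00  3.85477362e-01  6.77413022e-03 -4.55070419e-04
 -1.19405570e+00 -2.58608303e-01]
```

Call:
{"method": "send_rows", "body": {
  "plan": [
    [0, 0, -40, 0, 0],
    [0, 0, -50, 0, 0],
    [0, 0, -50, 0, 0],
    [0, 0, -50, 0, 0],
    [0, 0, -20, 0, 0]
  ]
}}

```text
time_s: 0.72
tool_pos: [0.1499, 0.6071, 0.436]
tcp_rot: [-0.003, 0.993, -0.121, 0.0]
contact_force: [0.8, 0.7, -0.5]
opening: 0.0449
grip_force: 0.0
```

Call:
{"method": "send_rows", "body": {
  "plan": [
    [15, 30, 0, 0, 0],
    [20, 40, 0, 0, 0],
    [25, 45, 0, 0, 0],
    [30, 45, 0, 0, 0],
    [35, 40, 0, 0, 0],
    [40, 40, 0, 0, 0],
    [40, 40, 0, 0, 0],
    [40, 40, 0, 0, 0]
  ]
}}

```text
time_s: 1.72
tool_pos: [0.3111, 0.2356, 0.4324]
tcp_rot: [-0.0, 0.993, -0.12, -0.0]
contact_force: [-0.0, -0.1, -0.1]
opening: 0.0003
grip_force: 0.0
```

Call:
{"method": "send_rows", "body": {
  "plan": [
    [45, 40, 0, 0, 0],
    [45, 40, 0, 0, 0],
    [45, 40, 0, 0, 0],
    [45, 40, 0, 0, 0],
    [45, 40, 0, 0, 0],
    [45, 30, 0, 0, 0],
    [40, 10, 0, 0, 0],
    [0, 0, 0, 0, 0]
  ]
}}

```text
time_s: 2.72
tool_pos: [0.5559, -0.071, 0.4295]
tcp_rot: [0.0, 0.993, -0.122, -0.003]
contact_force: [-0.3, 0.5, -0.4]
opening: 0.0004
grip_force: 0.0
```

```bash
python3 - <<'E'
from h import *
s=st();p=world(POSE,[100,55,209])
print(s['time_s'],s['tool_pos'],shk(s['tool_pos']),goto(s,[p[0],p[1],.436],POSE[2]-np.pi/2),s['joint_pos'])
E
```

```text
2.725 [ 0.5558977  -0.07103655  0.42945084] [ 75.48994671  68.11461522 429.45083747] (array([27.7,  1.2, -6.7]), np.float64(-14.03), np.float64(64.30235379127292)) [ 1.61677861e-01  2.09783551e-01  2.64101581e-01 -6.68574204e-04
 -1.63036844e+00  1.16417391e+00]
```

Call:
{"method": "send_rows", "body": {
  "plan": [
    [28, 1, 0, 0, 0],
    [0, 0, 0, 10.7, 0],
    [0, 0, 0, 10.7, 0],
    [0, 0, 0, 10.7, 0],
    [0, 0, 0, 10.7, 0],
    [0, 0, 0, 10.7, 0],
    [0, 0, 0, 10.7, 0],
    [0, 0, 0, 0, 0]
  ]
}}

```text
time_s: 3.72
tool_pos: [0.5806, -0.0768, 0.4328]
tcp_rot: [-0.0, 0.778, -0.628, -0.0]
contact_force: [0.2, 0.1, -0.7]
opening: 0.0004
grip_force: 0.0
```

```bash
python3 - <<'E'
from h import *
s=st();p=world(POSE,[102,55,209])
print(s['time_s'],shk(s['tool_pos']),goto(s,p,POSE[2]-np.pi/2),s['joint_pos'].round(2))
E
```

```text
3.725 [ 98.54268352  57.42967895 432.83099803] (array([  2.5,  -3.4, 223.8]), np.float64(-77.88), np.float64(0.45924533643281507)) [ 0.14  0.26  0.33 -0.   -1.65  0.07]
```

Call:
{"method": "send_rows", "body": {
  "plan": [
    [2.5, -3.5, 20, 0.5, 0],
    [0, 0, 45, 0, 0],
    [0, 0, 50, 0, 0],
    [0, 0, 50, 0, 0],
    [0, 0, 40, 0, 0],
    [0, 0, 19, 0, 0],
    [0, 0, 0, 0, 0]
  ]
}}

```text
time_s: 4.6
tool_pos: [0.584, -0.079, 0.207]
tcp_rot: [0.001, 0.775, -0.632, -0.001]
contact_force: [-0.2, -0.5, 0.0]
opening: 0.0003
grip_force: 0.0
```

```bash
python3 - <<'E'
from h import *
import cv2
from cell import robot
s=st();print(s['time_s'],shk(s['tool_pos']),goto(s,s['tool_pos'],POSE[2]-np.pi/2),s['contact_force'])
out=[]
for n,(y0,y1,x0,x1),k in(('side',(60,260,310,440),2.9),('top',(130,240,310,415),3.5)):
    im=robot.capture(n)['img'][...,::-1]
    out.append(cv2.resize(im[y0:y1,x0:x1],None,fx=k,fy=k,interpolation=cv2.INTER_CUBIC))
h=max(i.shape[0] for i in out)
cv2.imwrite('pics/c2.png',np.hstack([cv2.copyMakeBorder(i,0,h-i.shape[0],0,0,0) for i in out]))
# arc table: fingertip front corner at r=120 on bar's upper face, TCP 15 mm behind it, pressed 3 mm in
prev=None
for th in np.radians([90,80,70,60,50,40,30,20,10,5,0,-1]):
    q=np.array(tip(th,120,4-3));t=q+[15,0,0]
    print(round(np.degrees(th)),t.round(0), None if prev is None else ('row y,z',[-round(t[0]-prev[0],1),-round(t[2]-prev[2],1)]));prev=t
E
```

```text
4.6 [101.42401541  54.6787841  207.04580836] (array([0., 0., 0.]), np.float64(-78.39), np.float64(-0.05444590478373357)) [-0.24967339 -0.53696956  0.00473144]
90 [ 84.  55. 214.] None
80 [ 63.  55. 212.] ('row y,z', [np.float64(20.9), np.float64(1.6)])
70 [ 43.  55. 207.] ('row y,z', [np.float64(20.2), np.float64(5.2)])
60 [ 24.  55. 198.] ('row y,z', [np.float64(19.0), np.float64(8.7)])
50 [  7.  55. 187.] ('row y,z', [np.float64(17.2), np.float64(11.9)])
40 [ -8.  55. 172.] ('row y,z', [np.float64(14.9), np.float64(14.7)])
30 [-20.  55. 155.] ('row y,z', [np.float64(12.1), np.float64(17.0)])
20 [-29.  55. 136.] ('row y,z', [np.float64(9.0), np.float64(18.9)])
10 [-35.  55. 116.] ('row y,z', [np.float64(5.6), np.float64(20.2)])
5 [-36.  55. 105.] ('row y,z', [np.float64(1.5), np.float64(10.4)])
0 [-37.  55.  95.] ('row y,z', [np.float64(0.5), np.float64(10.5)])
-1 [-37.  55.  93.] ('row y,z', [np.float64(-0.0), np.float64(2.1)])
```

View pics/c2.png

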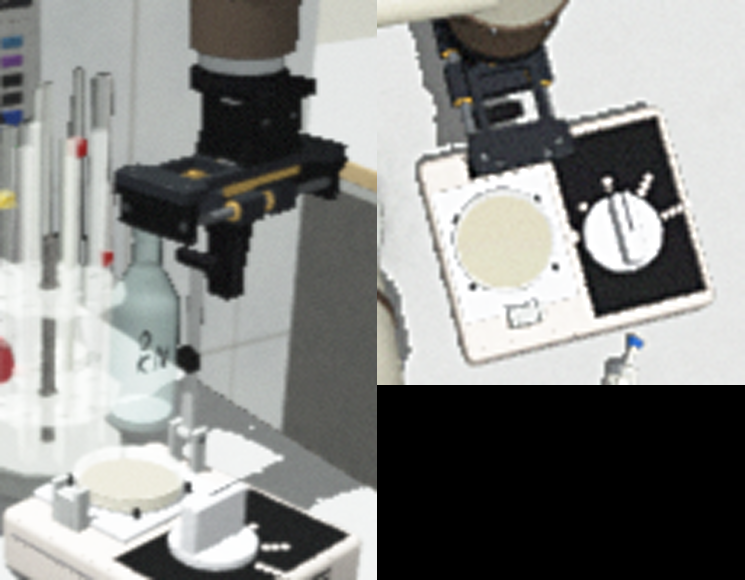

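The picture shows the shut fingers just behind the crossbar: side view fingers at (225,265), crossbar at (195,260). I start pushing along the arc.

Call:
{"method": "send_rows", "body": {
  "plan": [
    [0, 12, -5, 0, 0],
    [0, 10, 0, 0, 0],
    [0, 10, 1, 0, 0],
    [0, 11, 1, 0, 0],
    [0, 10, 2.5, 0, 0],
    [0, 10, 2.5, 0, 0],
    [0, 0, 0, 0, 0]
  ]
}}

```text
time_s: 5.58
tool_pos: [0.5223, -0.0919, 0.2061]
tcp_rot: [0.001, 0.774, -0.633, -0.001]
contact_force: [1.6, 0.5, 0.8]
opening: 0.0005
grip_force: 0.0
```

```bash
python3 - <<'E'
from h import *
s=st();print(s['time_s'],shk(s['tool_pos']),s['contact_force'])
E
```

```text
5.575 [ 38.33888122  54.52102363 206.10957414] [1.5901063  0.50067382 0.79926846]
```

Call:
{"method": "send_rows", "body": {
  "plan": [
    [0, 9, 4, 0, 0],
    [0, 9, 5, 0, 0],
    [0, 9, 6, 0, 0],
    [0, 8, 6, 0, 0],
    [0, 7, 7, 0, 0],
    [0, 7, 8, 0, 0],
    [0, 6, 8, 0, 0],
    [0, 5, 9, 0, 0]
  ]
}}

```text
time_s: 6.58
tool_pos: [0.4643, -0.1037, 0.1529]
tcp_rot: [0.0, 0.774, -0.633, -0.0]
contact_force: [-0.5, 0.4, 0.6]
opening: 0.0004
grip_force: 0.3
```

```bash
python3 - <<'E'
from h import *
import cv2
from cell import robot
s=st();print(s['time_s'],shk(s['tool_pos']),s['contact_force'])
im=robot.capture('side')['img'][...,::-1]
cv2.imwrite('pics/c3.png',cv2.resize(im[90:290,280:450],None,fx=2.9,fy=2.9,interpolation=cv2.INTER_CUBIC))
E
```

```text
6.575 [-20.86124562  54.68253134 152.93999879] [-0.45244372  0.39510881  0.64110518]
```

View pics/c3.png

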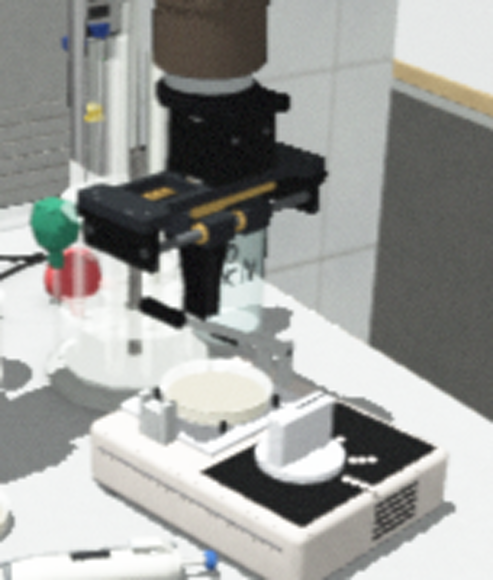

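The side view shows the fingers at (200,300) pressing the bar, which is now about 30° above level and heading for the catch at (158,415).

Call:
{"method": "send_rows", "body": {
  "plan": [
    [0, 4, 9, 0, 0],
    [0, 4, 9, 0, 0],
    [0, 3, 10, 0, 0],
    [0, 3, 10, 0, 0],
    [0, 1, 8, 0, 0],
    [0, 0.5, 6, 0, 0],
    [0, 0, 4, 0, 0],
    [0, 0, 0, 0, 0]
  ]
}}

```text
time_s: 7.62
tool_pos: [0.4492, -0.1067, 0.0983]
tcp_rot: [0.001, 0.774, -0.633, -0.0]
contact_force: [-3.0, 1.7, 7.9]
opening: 0.0004
grip_force: 3.7
```

```bash
python3 - <<'E'
from h import *
s=st();print(s['time_s'],shk(s['tool_pos']),s['contact_force'])
E
```

```text
7.625 [-36.23642882  54.73414102  98.2873359 ] [-3.02076159  1.70166434  7.90130788]
```

Call:
{"method": "send_rows", "body": {
  "plan": [
    [0, 0, 1.5, 0, 0],
    [0, 0, 1.5, 0, 0],
    [0, 0, 0, 0, 0]
  ]
}}

```text
time_s: 8.0
tool_pos: [0.4492, -0.1068, 0.0979]
tcp_rot: [0.001, 0.775, -0.632, 0.0]
contact_force: [-9.8, 4.7, 26.6]
opening: 0.0008
grip_force: 13.0
```

Call:
{"method": "send_rows", "body": {
  "plan": [
    [0, 0, -20, 0, 0],
    [0, 0, -40, 0, 0],
    [0, 0, -40, 0, 0],
    [0, 0, 0, 0, 0]
  ]
}}

```text
time_s: 8.5
tool_pos: [0.4519, -0.1066, 0.1978]
tcp_rot: [-0.003, 0.774, -0.633, 0.003]
contact_force: [-0.6, -0.0, 0.2]
opening: 0.0004
grip_force: 0.0
```

```bash
python3 - <<'E'
from h import *
s=st();print(s['time_s'],shk(s['tool_pos']),s['contact_force'])
p=world(POSE,[-15,-45,200]);print(goto(s,p,POSE[2]),s['joint_pos'].round(2))
E
```

```text
8.5 [-33.57258136  54.34173599 197.80354848] [-0.57473322 -0.04873349  0.23540777]
(array([ 99.3, -18.9,  -1.9]), np.float64(-78.53), np.float64(-90.19159999269453)) [ 0.12  0.13 -0.41  0.   -1.02  0.08]
```

The force rose to 27 N with no further travel at z≈98 mm, so the bar is seated. Next I move over the knob, turn the tool and open the gripper.

Call:
{"method": "send_rows", "body": {
  "plan": [
    [50, -9, 0, 0, 0],
    [49, -10, 0, 0, 0],
    [0, 0, 0, -10.7, 1],
    [0, 0, 0, -10.7, 1],
    [0, 0, 0, -10.7, 1],
    [0, 0, 0, -10.7, 1],
    [0, 0, 0, -10.7, 1],
    [0, 0, 0, -10.7, 1]
  ]
}}

```text
time_s: 9.5
tool_pos: [0.4872, -0.1997, 0.1932]
tcp_rot: [-0.0, 0.993, -0.122, -0.001]
contact_force: [-0.1, 0.5, -1.1]
opening: 0.0526
grip_force: 0.0
```

Call:
{"method": "send_rows", "body": {
  "plan": [
    [0, 0, 0, -10.7, 1],
    [0, 0, 0, -10.7, 1],
    [0, 0, 0, -4.5, 1],
    [0, 0, 0, 0, 1],
    [0, 0, 0, 0, 1]
  ]
}}

```text
time_s: 10.12
tool_pos: [0.4876, -0.1999, 0.1939]
tcp_rot: [-0.0, 0.995, 0.1, -0.001]
contact_force: [0.1, -0.5, 0.3]
opening: 0.0866
grip_force: 0.0
```

```bash
python3 - <<'E'
from h import *
import cv2
from cell import robot
s=st();print(s['time_s'],shk(s['tool_pos']),s['opening'])
p=world(POSE,[-15,-45,87]);print(goto(s,p,POSE[2]),s['joint_pos'].round(2))
im=robot.capture('side')['img'][...,::-1]
cv2.imwrite('pics/c4.png',cv2.resize(im[130:300,290:450],None,fx=3.5,fy=3.5,interpolation=cv2.INTER_CUBIC))
E
```

```text
10.125 [-17.48076311 -44.22919462 193.91032505] 0.08660926805242766
(array([  2.6,   0.8, 106.9]), np.float64(11.48), np.float64(-0.1879686844383741)) [-0.08  0.24 -0.27 -0.   -1.05  1.85]
```

View pics/c4.png

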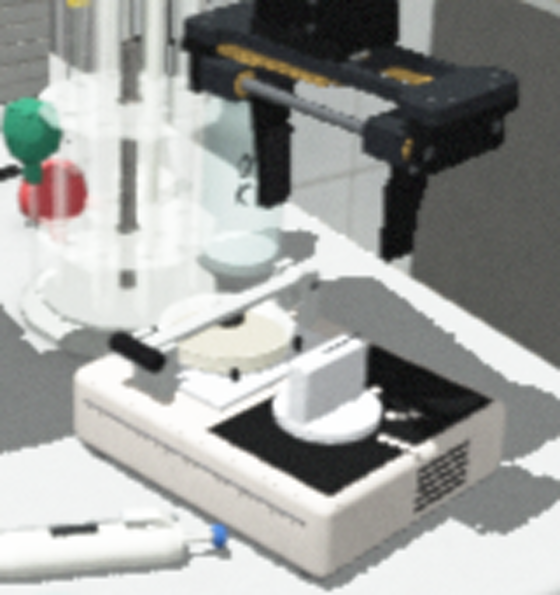

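The bar lies level in its catch, with the crossbar at (138,350), and the fingers straddle the knob bar at (330,380). I descend and grip.

Call:
{"method": "send_rows", "body": {
  "plan": [
    [2.5, 1, 20, 0, 1],
    [0, 0, 35, 0, 1],
    [0, 0, 30, 0, 1],
    [0, 0, 15, 0, 1],
    [0, 0, 7, 0, 1],
    [0, 0, 0, 0, 1]
  ]
}}

```text
time_s: 10.92
tool_pos: [0.4908, -0.2005, 0.0879]
tcp_rot: [0.0, 0.995, 0.101, 0.0]
contact_force: [-0.5, 1.1, -0.5]
opening: 0.0871
grip_force: 0.0
```

Call:
{"method": "send_rows", "body": {
  "plan": [
    [0, 0, 0, 0, 0.1],
    [0, 0, 0, 0, 0.1],
    [0, 0, 0, 0, 0.1],
    [0, 0, 0, 0, 0.1],
    [0, 0, 0, 0, 0.1],
    [0, 0, 0, 0, 0.1]
  ],
  "newtons": 25
}}

```text
time_s: 11.68
tool_pos: [0.4904, -0.2004, 0.0875]
tcp_rot: [0.0, 0.995, 0.101, -0.0]
contact_force: [-0.1, -1.6, -0.4]
opening: 0.0346
grip_force: 0.0
```

```bash
python3 - <<'E'
from h import *
s=st();print(s['time_s'],shk(s['tool_pos']),s['opening'],s['grip_force'],s['contact_force'],s['moment'],goto(s,s['tool_pos'],POSE[2]))
E
```

```text
11.675 [-14.78105501 -45.35242981  87.54419732] 0.03460568883200374 0.0 [-0.13876816 -1.64707384 -0.35284098] [-0.03091714 -0.03037906 -0.02514794] (array([0., 0., 0.]), np.float64(11.55), np.float64(-0.11637497354945481))
```

Call:
{"method": "send_rows", "body": {
  "plan": [
    [0, 0, 0, 0, 0],
    [0, 0, 0, 0, 0],
    [0, 0, 0, 0, 0],
    [0, 0, 0, 0, 0]
  ]
}}

```text
time_s: 12.18
tool_pos: [0.4905, -0.2009, 0.0876]
tcp_rot: [0.0, 0.995, 0.101, 0.0]
contact_force: [-0.3, -4.9, -1.6]
opening: 0.0158
grip_force: 25.0
```

```bash
python3 - <<'E'
from h import *
s=st();print(s['time_s'],shk(s['tool_pos']),s['opening'],s['grip_force'],s['contact_force'],s['moment'],goto(s,s['tool_pos'],POSE[2]))
E
```

```text
12.175 [-14.77733548 -45.87770966  87.58289686] 0.015769942314545534 24.999184110201895 [-0.33371977 -4.87049617 -1.59390859] [-1.39587755 -0.08245086  0.01875756] (array([0., 0., 0.]), np.float64(11.55), np.float64(-0.12021909961751476))
```

Call:
{"method": "send_rows", "body": {
  "plan": [
    [0, 1, 0, 5, 0],
    [0, 0, 0, 7, 0],
    [0, 0, 0, 7, 0],
    [0, 0, 0, 7, 0],
    [0, 0, 0, 7, 0],
    [0, 0, 0, 7, 0],
    [0, 0, 0, 0, 0],
    [0, 0, 0, 0, 0]
  ]
}}

```text
time_s: 13.18
tool_pos: [0.4907, -0.2, 0.0876]
tcp_rot: [-0.001, 0.97, -0.245, -0.0]
contact_force: [-0.7, 6.0, 1.5]
opening: 0.0158
grip_force: 25.0
```

```bash
python3 - <<'E'
from h import *
s=st();print(s['time_s'],shk(s['tool_pos']),s['opening'],s['grip_force'],s['contact_force'],s['moment'],goto(s,s['tool_pos'],POSE[2]-np.radians(40)))
E
```

```text
13.175 [-14.43920355 -45.01876552  87.57216379] 0.01575658373945459 25.00047717941925 [-0.73537648  5.95606436  1.45137728] [ 1.86710606  0.01840434 -0.00967429] (array([0., 0., 0.]), np.float64(-28.34), np.float64(-0.006019076561415204))
```

Call:
{"method": "send_rows", "body": {
  "plan": [
    [0, 0, 0, 0, 0.4],
    [0, 0, 0, 0, 0.4],
    [0, 0, 0, 0, 0.4],
    [0, 0, 0, 0, 0.4],
    [0, 0, -15, 0, 0.4],
    [0, 0, -40, 0, 0.4],
    [0, 0, -50, 0, 0.4],
    [0, 0, -50, 0, 0.4]
  ]
}}

```text
time_s: 14.18
tool_pos: [0.4905, -0.2015, 0.2453]
tcp_rot: [0.0, 0.969, -0.246, 0.001]
contact_force: [0.9, -0.5, -1.0]
opening: 0.0345
grip_force: 0.0
```

Call:
{"method": "send_rows", "body": {
  "plan": [
    [-20, 20, -40, 0, 0.4],
    [-40, 20, -20, 0, 0.4],
    [-50, 20, 0, 0, 0.4],
    [-40, 20, 0, 0, 0.4],
    [0, 0, 0, 0, 0.4]
  ]
}}

```text
time_s: 14.8
tool_pos: [0.3181, -0.2002, 0.3043]
tcp_rot: [-0.0, 0.969, -0.246, 0.002]
contact_force: [0.6, -0.8, 0.7]
opening: 0.0348
grip_force: 0.0
```

```bash
python3 - <<'E'
from h import *
import cv2
from cell import robot
s=st();print(s['time_s'],shk(s['tool_pos']),s['contact_force'])
out=[]
for n,(y0,y1,x0,x1),k in(('side',(150,300,300,440),2.9),('top',(145,240,310,415),3.7)):
    im=robot.capture(n)['img'][...,::-1]
    out.append(cv2.resize(im[y0:y1,x0:x1],None,fx=k,fy=k,interpolation=cv2.INTER_CUBIC))
h=max(i.shape[0] for i in out)
cv2.imwrite('pics/c5.png',np.hstack([cv2.copyMakeBorder(i,0,h-i.shape[0],0,0,0) for i in out]))
E
```

```text
14.8 [-183.47229719  -10.33755913  304.29693564] [ 0.56640612 -0.78325663  0.71433815]
```

View pics/c5.png

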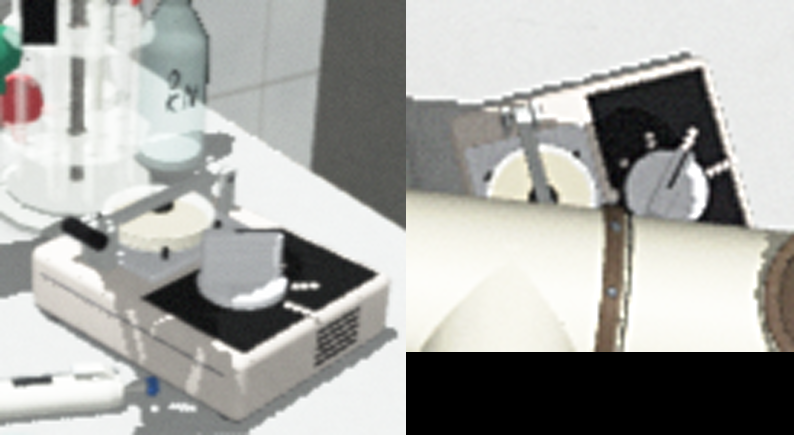

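The bar is in its catch, with the crossbar at side (85,233). The knob pointer at top (685,165) lines up with the three-dot row at (690,138). The dish is in its tray and the arm is clear.

```bash
python3 -c "
from cell import robot
print(robot.sign_off())"
```

```text
the job is handed in; nothing more can be done
None
```

The retaining bar is closed in its catch and the knob is set to three dots, done in that order. The dish is still in its tray, I kept the arm clear of the glassware and bottle, and the job was handed in at about 15 s.

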